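# Press the camshaft bearing caps home in sequence

## Task

The cylinder head on the bench has one camshaft bolted down; on the other, four bearing caps still stand proud on their dowels, without bolts. Press these four caps fully home with a gentle push of the fingertips, inner ones first: counting from the chain-sprocket end, the second, then the third, then the first, then the fourth. Do not pull any cap up, and leave the tools and other loose things where they are.

Things in the scene. Friction and masses are not known exactly. Their poses are not given: they have to be found in the camera images.
- head: aluminium three-cylinder twin-cam cylinder head, fixed, on two battens on the bench, at any yaw; 196 mm wide, 415 long, cover rail 141 mm high. Origin on the bench under its middle; z up, y along the camshafts to the sprocket end, -x to the unbolted camshaft. Shaft axes x = -47, +47 mm, z = 138; the +x camshaft's caps are home, bolted with hex heads, and stay so
- sprocket (a point): top of the chain sprocket of the unbolted camshaft, the tallest part of the head, 180 mm above the bench; the two sprockets are toothed discs 84 mm across at head y = 168 to 185 mm, side by side across the head. The plug wells on the head's midline reach 142 mm above the bench; the flat rear housing, at the other end from the sprockets, 140 mm
- cap1_top (a point): centre of the flat crown top of the first loose cap from the sprocket end (head x = -47, y = 117 mm); axes as the head's. Bare aluminium, 64 mm across the shaft, 22 along it, two open bolt holes. Crown 34 x 22 mm, bosses either side 7 mm lower. Crown top 166 to 168 mm above the bench at the start, 160 when home; caps are 78 mm apart
- cap2_top (a point): centre of the flat crown top of the second loose cap from the sprocket end (head x = -47, y = 39 mm); axes as the head's. Bare aluminium, 64 mm across the shaft, 22 along it, two open bolt holes. Crown 34 x 22 mm, bosses either side 7 mm lower. Crown top 166 to 168 mm above the bench at the start, 160 when home; caps are 78 mm apart
- cap3_top (a point): centre of the flat crown top of the third loose cap from the sprocket end (head x = -47, y = -39 mm); axes as the head's. Bare aluminium, 64 mm across the shaft, 22 along it, two open bolt holes. Crown 34 x 22 mm, bosses either side 7 mm lower. Crown top 166 to 168 mm above the bench at the start, 160 when home; caps are 78 mm apart
- cap4_top (a point): centre of the flat crown top of the fourth loose cap from the sprocket end (head x = -47, y = -117 mm); axes as the head's. Bare aluminium, 64 mm across the shaft, 22 along it, two open bolt holes. Crown 34 x 22 mm, bosses either side 7 mm lower. Crown top 166 to 168 mm above the bench at the start, 160 when home; caps are 78 mm apart
- cap1 (a joint): how far down the first loose cap from the sprocket end has slid on its dowels, m: 0 to 0.002 at the start (8 to 6 mm proud), 0.008 fully home; negative when pulled up. About 4 N of push slides it (about 1 N more at 40 mm/s), it stays where it is left, and when home it is solid: arrive slowly (10 to 25 mm/s)
- cap2 (a joint): how far down the second loose cap from the sprocket end has slid on its dowels, m: 0 to 0.002 at the start (8 to 6 mm proud), 0.008 fully home; negative when pulled up. About 4 N of push slides it (about 1 N more at 40 mm/s), it stays where it is left, and when home it is solid: arrive slowly (10 to 25 mm/s)
- cap3 (a joint): how far down the third loose cap from the sprocket end has slid on its dowels, m: 0 to 0.002 at the start (8 to 6 mm proud), 0.008 fully home; negative when pulled up. About 4 N of push slides it (about 1 N more at 40 mm/s), it stays where it is left, and when home it is solid: arrive slowly (10 to 25 mm/s)
- cap4 (a joint): how far down the fourth loose cap from the sprocket end has slid on its dowels, m: 0 to 0.002 at the start (8 to 6 mm proud), 0.008 fully home; negative when pulled up. About 4 N of push slides it (about 1 N more at 40 mm/s), it stays where it is left, and when home it is solid: arrive slowly (10 to 25 mm/s)
- socket: short chromed 3/8-inch socket, 25 mm across, 30 mm tall, standing on the flat rear housing of the head; origin at the centre of its underside
- oiler: small white assembly-oil bottle, 28 mm across, 75 mm tall, standing on the flat rear housing of the head; origin at the centre of its underside
- bolt_tray: round steel magnetic tray with the cap bolts in it, 150 mm across, 30 mm tall, on the bench; origin at the centre of its underside
- ratchet: ratchet handle lying on the bench, 200 mm long, 20 mm tall; origin on the bench under its middle
- mallet: soft-faced mallet lying on the bench, 270 mm long, 36 mm tall; origin on the bench under its middle
- spray_can: grey spray can, 66 mm across, 210 mm tall, upright on the bench; origin at the centre of its underside
- mug: white mug, 82 mm across, 95 mm tall, upright on the bench; origin at the centre of its underside
- spark_plug_box: open cardboard box of three spark plugs, 100 x 70 x 30 mm, on the bench; origin at the centre of its underside

How it is judged:
By the outcome, as a careful person would: the job done as asked, in the order asked, and still so for the second after the job is handed in, with the robot touching nothing.
It also fails if it takes over 51 s, if anything falls off the work surface, if the arm or the gripper's body presses on something with over 40 N, if the wrist force passes 120 N, or if a joint passes its speed limit or range.

## Robot

A 7-joint arm with a two-finger parallel gripper is mounted at the origin on the work surface. World frame = base frame: x ahead of the robot, y to its left, z up, the work surface at z = 0. Lengths are in mm, angles in rad, forces in N, time in s.
With the tool pointing down it reaches from about 400 to 900 mm from the base axis. Payload 5.5 kg.
Tool frame: the origin (TCP) lies on the centre line of the jaws, within the pads' length; the fingertips stand 11 mm ahead of it and the grasp point (between the pads) lies 8 mm behind it; z points along the fingers, y is the line along which they close (so a half turn about z gives the same grasp; the last joint's range is limited). The gripper opens to 92 mm and grips with 3 to 60 N. Pads are 19 mm wide; open, the fingers measure 130 mm over their backs; the gripper's body (75 mm by 190 mm) begins 47 mm behind the grasp point.
Start: joints at [-0.931, 0.501, -0.427, 1.55, 0.221, 1.138, -0.21], TCP at [239.129, 604.415, 237.729] pointing down, gripper open.
Joint ranges: [-2.88, 2.88], [-0.31, 2.03], [-1.54, 1.56], [0.2, 2.42], [-1.41, 4.55], [0.19, 2.02], [-2.57, 2.57]. Speed limits (rad/s): [2.57, 2.57, 3.14, 3.14, 3.14, 3.14, 3.14].

## Interface

Orientations are given as a 3x3 rotation matrix whose columns are the frame's x, y, z axes.
In Python, from bench import get_state, cams, order gives the robot as it stands. The module is installed in compiled form; this text tells all that it offers.
- The arm moves only by the tool apply_moves, never from a script. Its argument "targets" is a list of rows, each an object with "gripper": the opening, from 0 (shut) to 1 (fully open); "offset": the shift along the tool's x, y, z normalised to -1 to 1, where 1 is 0.1 m, a list of three; "rot": the turn, a rotation vector about the tool's x, y, z normalised to -1 to 1, where 1 is pi/2 rad, a list of three. A call has 1 to 8 rows; each row is the pose to reach, as a shift and turn from the pose commanded when the call began, along the tool's axes at that moment; what a row does not reach only later rows make up. A row lasts 1/8 s, in which the tool goes at most 62.5 mm and 10.7 degrees, less where a joint would pass 70% of its speed; a pose out of reach is approached as far as the arm can. A call with a number of a shift or a turn outside -1 to 1 is refused whole. A call with a gripper value outside its range is refused whole. The fingers move at their own pace and stop on an object; "newtons" is the grip in N (left out, the last holds). Time passes only in rows, so rows that repeat a pose let the fingers close. It gives the time, the measured TCP pose, the force, the opening and the grip force at its end, in the units of the state.
- get_state(): the state, without advancing time (a new reading comes with each control period).
- cams.camera(name): name is "side" or "top"; returns a dict with "image" (420x560x3 uint8, blue, green, red), "depth" (420x560 float32, mm along the optical axis (not along the pixel's ray), 0 where there is no reading), "vertical_fov" (degrees; the focal length in pixels is half the picture's height over the tangent of half this angle, whatever the lens; pixels are square), "cx", "cy" (the principal point, pixels), "k1" (the pictures are not rectified: a ray, as slopes to the right and down, at radius r is drawn at 1 + k1 r^2 times it, then the intrinsics apply), "pose" (4x4, takes a point from camera to world coordinates). Camera axes: x right, y up, looking along -z (the intrinsics and any distortion apply to the point x, -y, -z); pixel columns grow to the right and rows downward; lengths in mm; the calibration is good to about 2 mm. A picture is of the moment at which its call begins.
- order.hand_in(): hands the job in; it is judged then, once.
The state is a dict: "time_s": time; "qpos": joint angles; "joint_velocities": joint speeds; "effort": joint torques, N m; "ee_pos": TCP position; "ee_rot": TCP orientation; "contact_force": force on the tool from outside, world axes, zero at the start; "wrist_torque": the same for the moment, N m; "finger_gap": finger opening in mm; "grasp_force": force on a finger pad.
Only numpy, scipy, OpenCV 4.12 (cv2) and the standard library are available. Lean on these libraries where they do the work, as an engineer would, in place of code of your own. Each camera call takes 0.05 s, during which the arm holds its last target. There are 200 camera calls.

## Working session

There is one attempt and no reset: what is moved stays moved. The work goes in short steps, Python scripts to look and compute and a tool call to move; the robot and the scene stay as the last step left them, time stands still between calls to the robot, and variables do not carry over. Pictures are saved under pics/ and viewed, at most 10 in all, crops included, and the job is handed in when it is done.

Besides the shell and the picture viewer there is one more tool, called after "Call:" as name(argument=value, ...) on one line, values as JSON. apply_moves: Moves the arm, as the interface text tells. Scaled input: -1 to 1 covers 0.1 m each way for a shift and pi/2 rad each way for a turn. Its arguments: {"type":"object","properties":{"targets":{"type":"array"},"newtons":{"type":"number"}},"required":["targets"]}

```bash
mkdir -p pics
cat > h.py <<'E'
import numpy as np, cv2
from bench import get_state, cams, order
def grab(n):
    c=cams.camera(n); np.savez(f'{n}.npz',**{k:np.asarray(v) for k,v in c.items()}); return c
def load(n): return {k:v for k,v in np.load(f'{n}.npz').items()}
def rays(c,uv):
    h=c['image'].shape[0]; f=h/2/np.tan(np.radians(float(c['vertical_fov']))/2)
    K=np.array([[f,0,c['cx']],[0,f,c['cy']],[0,0,1.]],float)
    d=np.array([c['k1'],0,0,0],float)
    p=cv2.undistortPointsIter(np.array(uv,float).reshape(-1,1,2),K,d,None,None,(3,50,1e-9))[:,0]
    return np.c_[p[:,0],-p[:,1],-np.ones(len(p))]
def world(c,uv,depth=None,z=None):
    r=rays(c,uv); T=c['pose']
    if z is not None:
        d=r@T[:3,:3].T; s=(z-T[2,3])/d[:,2]; return T[:3,3]+d*s[:,None]
    return (r*np.array(depth)[:,None])@T[:3,:3].T+T[:3,3]
E
python3 - <<'E'
from h import *
for n in('top','side'):
    c=grab(n); cv2.imwrite(f'pics/{n}0.png',c['image']); print(n,c['vertical_fov'],c['k1'],c['pose'].round(3).tolist())
s=get_state(); print(s['time_s'],s['ee_pos'],np.round(s['ee_rot'],3).tolist(),s['contact_force'],s['finger_gap'])
E
```

```text
top 54.30945192638964 0.03997772723221902 [[-0.024, 0.997, -0.071, 466.154], [-1.0, -0.023, 0.006, 3.464], [0.004, 0.072, 0.997, 1499.295], [0.0, 0.0, 0.0, 1.0]]
side 50.06572407708936 -0.04382665225760722 [[0.995, 0.051, -0.091, 463.195], [-0.104, 0.6, -0.793, -1017.966], [0.014, 0.798, 0.603, 902.782], [0.0, 0.0, 0.0, 1.0]]
0.1 [238.97730268 603.82668049 236.76533168] [[-0.93, 0.368, -0.001], [0.368, 0.93, -0.002], [0.0, -0.002, -1.0]] [0.85898561 0.90585431 1.26858071] 92.14539673921493
```

View pics/top0.png

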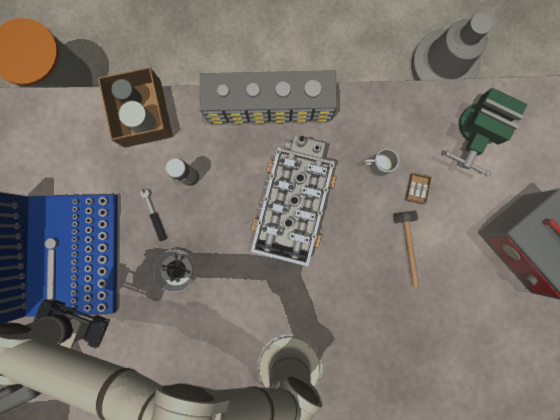

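View pics/side0.png

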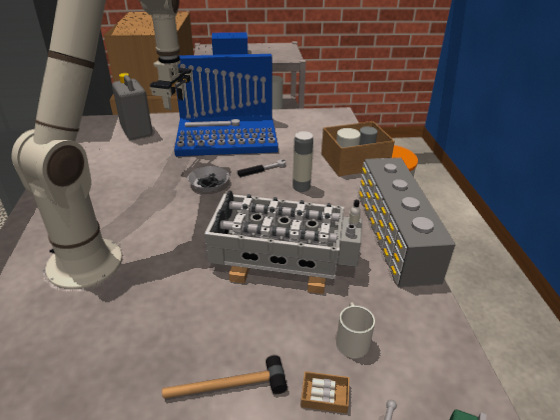

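The top view shows the head around (293,205), with sprockets at the lower end near (285,248), toward the robot, and the rear housing with socket and oiler at (305,145). The side view shows the head at (275,235), sprockets at the left. Next I'll enlarge both views.

Run:
```python
from h import *
a,b=load('top'),load('side')
ca=cv2.resize(a['image'][125:270,240:350],None,fx=4,fy=4,interpolation=cv2.INTER_CUBIC); cv2.imwrite('pics/topc.png',ca)
cv2.imwrite('pics/sidec.png',cv2.resize(b['image'][180:292,200:372],None,fx=4.5,fy=4.5,interpolation=cv2.INTER_CUBIC))
D=a['depth']; vv,uu=np.mgrid[125:270,240:350]; uv=np.c_[uu.ravel(),vv.ravel()]; d=D[vv,uu].ravel()
P=world(a,uv,d); Z=P[:,2].reshape(145,110)
print(np.percentile(Z,[1,10,50,90,99]))
cv2.imwrite('pics/topz.png',cv2.resize(cv2.applyColorMap(np.uint8(np.clip((Z-125)/65*255,0,255)),cv2.COLORMAP_JET),None,fx=4,fy=4,interpolation=cv2.INTER_NEAREST))
```

```text
[ -6.8973398   -3.14404043   4.45094962 151.30980268 179.24884192]
```

View pics/topc.png

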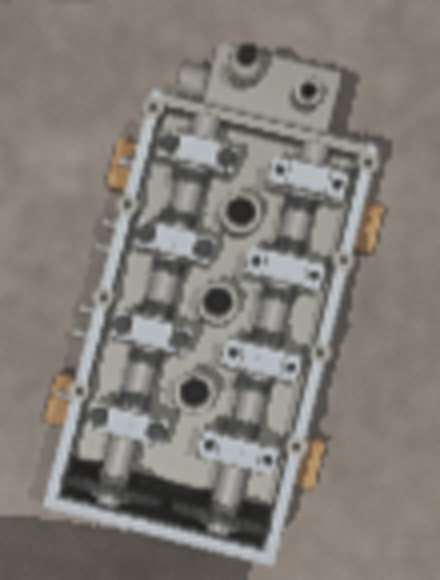

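View pics/sidec.png

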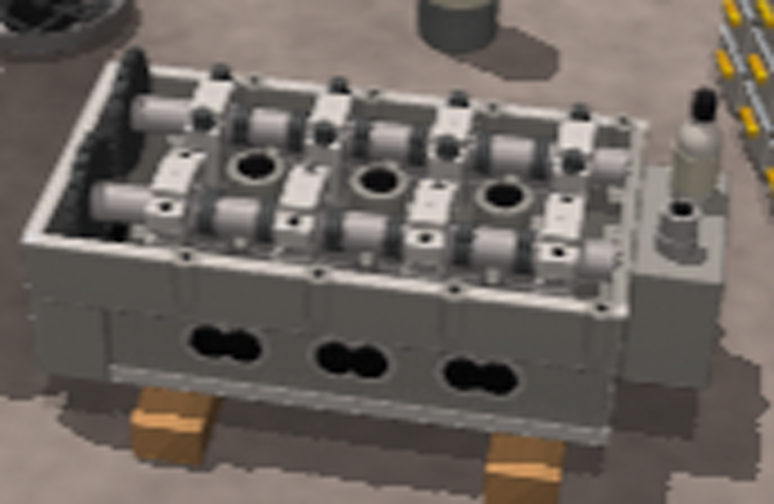

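View pics/topz.png

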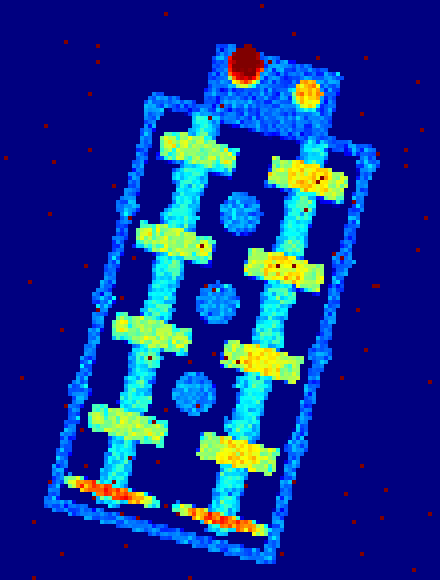

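The crops show the loose caps (open holes) in the right-hand row of the top crop: crowns at about cap1 (239,451), cap2 (262,360), cap3 (286,269), cap4 (310,176). In the side crop they are the front row, crowns at about (180,172), (305,185), (434,199), (565,214). The height map agrees, with the right row higher and the sprockets (red) at the bottom.

Run:
```python
from h import *
from scipy.optimize import least_squares
a,b=load('top'),load('side')
px=lambda p,f,o:(np.array(p,float)+.5)/f-.5+np.array(o)
tu=px([(239,451),(262,360),(286,269),(310,176)],4,(240,125))
su=px([(180,172),(305,185),(434,199),(565,214)],4.5,(200,180))
# triangulate
for t,s in zip(tu,su):
    d1=a['pose'][:3,:3]@rays(a,[t])[0]; d2=b['pose'][:3,:3]@rays(b,[s])[0]; o1,o2=a['pose'][:3,3],b['pose'][:3,3]
    k=np.linalg.lstsq(np.c_[d1,-d2],o2-o1,rcond=None)[0]; p,q=o1+k[0]*d1,o2+k[1]*d2
    print('tri',((p+q)/2).round(1),'gap',np.linalg.norm(p-q).round(1))
def cloud(c,r):
    v,u=np.mgrid[r[0]:r[1],r[2]:r[3]]; d=cv2.medianBlur(c['depth'],3)[v,u].ravel(); uv=np.c_[u.ravel(),v.ravel()]
    return world(c,uv,d)[d>0]
# register both clouds vs cap rectangle centres, top view first
P=cloud(a,(125,270,240,350)); 
X0=world(a,tu,z=167)
for name,P in(('top',P),('side',cloud(b,(180,292,200,372)))):
  C=[]
  for k in range(4):
    m=(np.hypot(*(P[:,:2]-X0[k,:2]).T)<38)&(P[:,2]>153)&(P[:,2]<178)
    Q=P[m]; r=cv2.minAreaRect(Q[:,:2].astype(np.float32)); C.append(r[0])
    print(name,k+1,m.sum(),np.round(r[0],1),np.round(r[1],1),'mean',Q[:,:2].mean(0).round(1),'crownz',np.median(Q[np.hypot(*(Q[:,:2]-r[0]).T)<9,2]).round(1))
  C=np.array(C); M=np.c_[[-47]*4,[117,39,-39,-117]].astype(float)
  f=lambda x:((M@np.array([[np.cos(x[2]),-np.sin(x[2])],[np.sin(x[2]),np.cos(x[2])]]).T+x[:2])-C).ravel()
  s=least_squares(f,[500,0,1.5]); print('fit',s.x.round(3),f(s.x).round(1))
  print((C+f(s.x).reshape(4,2)).round(1).tolist())
```

```text
tri [459.7 -43.9 165.9] gap 0.4
tri [533.3 -64.6 167. ] gap 0.7
tri [607.5 -86.1 168.1] gap 1.5
tri [ 682.8 -107.8  168.9] gap 0.1
top 1 128 [458.8 -42.9] [60.8 24.3] mean [458.1 -42.4] crownz 166.4
top 2 136 [536.7 -66.4] [64.4 36.3] mean [532.5 -64.7] crownz 165.7
top 3 144 [607.5 -84.8] [59.6 42.4] mean [608.  -85.2] crownz 165.3
top 4 146 [ 674.2 -104.6] [63.5 40.2] mean [ 680.5 -106.7] crownz 167.3
fit [582.119 -29.451   1.294] [-2.   0.2 -5.   2.4 -0.7 -0.6  7.7 -2. ]
[[456.7, -42.8], [531.8, -64.0], [606.8, -85.3], [681.9, -106.6]]
side 1 139 [455.4 -44.2] [66.3 22. ] mean [454.2 -52. ] crownz 166.7
side 2 142 [534.3 -66.8] [64.1 32. ] mean [529.3 -73. ] crownz 165.5
side 3 145 [610.9 -87.6] [65.3 33.9] mean [605.  -93.2] crownz 165.7
side 4 144 [ 673.2 -105.3] [65.1 37.1] mean [ 678.  -115.2] crownz 166.4
fit [581.103 -30.707   1.298] [ 0.4 -0.2 -3.4  1.3 -4.9  1.1  7.9 -2.2]
[[455.8, -44.5], [530.9, -65.5], [606.0, -86.5], [681.1, -107.5]]
```

Both methods agree within about 2 mm: caps at roughly (458,-44), (532.5,-65), (607.5,-86), (682,-107), tops at about 167, and head yaw at about 1.296. Next I travel above cap2 with the jaws closing.

Call:
apply_moves(targets=[{"gripper":0,"offset":[-0.28,-0.28,-0.05],"rot":[0,0,0]},{"gripper":0,"offset":[-0.57,-0.57,-0.1],"rot":[0,0,0]},{"gripper":0,"offset":[-0.86,-0.86,-0.1],"rot":[0,0,0]}], newtons=10)

```text
time_s: 0.48
ee_pos: [287.8, 491.6, 247.6]
ee_rot: [[-0.93, 0.368, -0.0], [0.368, 0.93, -0.0], [0.0, -0.0, -1.0]]
contact_force: [0.3, 0.7, -0.4]
finger_gap: 66.4
grasp_force: 0.0
```

Call:
apply_moves(targets=[{"gripper":0,"offset":[-0.4,-0.4,0],"rot":[0,0,0]},{"gripper":0,"offset":[-0.8,-0.8,0],"rot":[0,0,0]},{"gripper":0,"offset":[-0.86,-0.86,0],"rot":[0,0,0]}])

```text
time_s: 0.85
ee_pos: [338.0, 376.6, 247.2]
ee_rot: [[-0.927, 0.374, 0.0], [0.374, 0.927, -0.003], [-0.001, -0.003, -1.0]]
contact_force: [0.5, 0.7, -0.3]
finger_gap: 36.6
grasp_force: 0.0
```

Call:
apply_moves(targets=[{"gripper":0,"offset":[-0.4,-0.4,0],"rot":[0,0,0]},{"gripper":0,"offset":[-0.8,-0.8,0],"rot":[0,0,0]},{"gripper":0,"offset":[-0.86,-0.86,0],"rot":[0,0,0]}])

```text
time_s: 1.23
ee_pos: [385.5, 266.2, 247.4]
ee_rot: [[-0.928, 0.373, -0.0], [0.373, 0.928, -0.002], [-0.001, -0.002, -1.0]]
contact_force: [-0.4, 1.2, 0.2]
finger_gap: 6.2
grasp_force: 0.0
```

Call:
apply_moves(targets=[{"gripper":0,"offset":[-0.4,-0.4,0],"rot":[0,0,0]},{"gripper":0,"offset":[-0.8,-0.8,0],"rot":[0,0,0]},{"gripper":0,"offset":[-0.86,-0.86,0],"rot":[0,0,0]}])

```text
time_s: 1.6
ee_pos: [433.6, 155.5, 247.6]
ee_rot: [[-0.928, 0.372, 0.0], [0.372, 0.928, -0.001], [-0.0, -0.001, -1.0]]
contact_force: [0.4, 0.4, 0.1]
finger_gap: 0.3
grasp_force: 0.0
```

Call:
apply_moves(targets=[{"gripper":0,"offset":[-0.4,-0.4,0],"rot":[0,0,0]},{"gripper":0,"offset":[-0.8,-0.8,0],"rot":[0,0,0]},{"gripper":0,"offset":[-0.86,-0.86,0],"rot":[0,0,0]}])

```text
time_s: 1.98
ee_pos: [482.0, 44.3, 247.6]
ee_rot: [[-0.928, 0.372, 0.0], [0.372, 0.928, -0.001], [-0.0, -0.0, -1.0]]
contact_force: [0.2, 1.3, -0.1]
finger_gap: 0.4
grasp_force: 0.0
```

Call:
apply_moves(targets=[{"gripper":0,"offset":[-0.4,-0.4,0],"rot":[0,0,-0.03]},{"gripper":0,"offset":[-0.8,-0.75,0],"rot":[0,0,-0.066]},{"gripper":0,"offset":[-0.88,-0.83,0.2],"rot":[0,0,-0.066]},{"gripper":0,"offset":[-0.88,-0.83,0.4],"rot":[0,0,-0.066]},{"gripper":0,"offset":[-0.88,-0.83,0.4],"rot":[0,0,-0.066]},{"gripper":0,"offset":[-0.88,-0.83,0.4],"rot":[0,0,-0.066]}])

```text
time_s: 2.72
ee_pos: [532.6, -61.3, 208.2]
ee_rot: [[-0.964, 0.267, 0.001], [0.267, 0.964, 0.001], [-0.0, 0.001, -1.0]]
contact_force: [0.5, -0.1, 0.4]
finger_gap: 0.5
grasp_force: 0.0
```

Run:
```python
from h import *
for n in('top','side'):
    c=grab(n)
    r=(125,270,240,350,3.5) if n=='top' else (150,292,200,372,3.0)
    I=cv2.resize(c['image'][r[0]:r[1],r[2]:r[3]],None,fx=r[4],fy=r[4],interpolation=cv2.INTER_CUBIC)
    globals()[n]=I
h=max(top.shape[0],side.shape[0]); p=lambda I:cv2.copyMakeBorder(I,0,h-I.shape[0],0,0,0)
M=np.hstack([side,top[:, :280]]) if 0 else np.hstack([p(side),p(top)[:, :284]])
print(M.shape); cv2.imwrite('pics/chk1.png',M); s=get_state(); print(s['ee_pos'],np.round(s['ee_rot'],3).tolist(),s['contact_force'],s['qpos'],s['time_s'])
```

```text
(508, 800, 3)
[532.83053518 -62.1153299  208.70000844] [[-0.963, 0.268, 0.002], [0.268, 0.963, 0.0], [-0.002, 0.001, -1.0]] [-0.3613216   0.57403108 -1.1198431 ] [ 0.09956716  0.29890927 -0.03979     1.87841188  0.01382087  0.96288767
  1.35283266] 2.825
```

View pics/chk1.png

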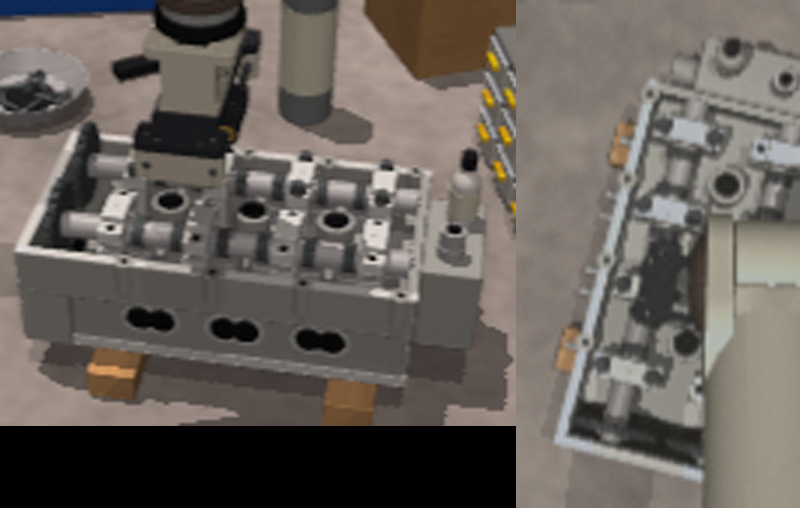

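The gripper is at (180,150) in the side crop, over the head by cap2 (205,205), but the fingertips are not obvious, so I check by projection and depth.

Run:
```python
from h import *
c=load('side'); 
def proj(P):
    T=np.linalg.inv(c['pose']); q=P@T[:3,:3].T+T[:3,3]; q=q*[1,-1,-1]
    h=c['image'].shape[0]; f=h/2/np.tan(np.radians(float(c['vertical_fov']))/2); s=q[:,:2]/q[:,2:]
    return s*(1+float(c['k1'])*(s**2).sum(1))[:,None]*f+[c['cx'],c['cy']]
pp=proj(np.array([[532.7,-62,197.5],[532.7,-62,264],[532.5,-64.7,167],[458,-43.5,167],[607,-86,167]]));print('chk1 px',((pp-[200,150])*3).round())
v,u=np.mgrid[150:235,225:290]; d=c['depth'][v,u].ravel(); P=world(c,np.c_[u.ravel(),v.ravel()],d)
m=(P[:,2]>180)&(np.hypot(P[:,0]-532,P[:,1]+63)<130)
Q=P[m]
for lo in range(180,300,8):
    q=Q[(Q[:,2]>=lo)&(Q[:,2]<lo+8)]
    if len(q): print(lo,len(q),np.percentile(q[:,0],[3,97]).round(),np.percentile(q[:,1],[3,50,97]).round())
I=cv2.resize(c['image'][170:250,225:305],None,fx=7,fy=7,interpolation=cv2.INTER_CUBIC)
for k in pp[:3]: cv2.circle(I,tuple(np.int32((k-[225,170])*7)),4,(0,0,255),1)
cv2.imwrite('pics/chk2.png',I)
```

```text
chk1 px [[201. 183.]
 [200. 120.]
 [201. 212.]
 [117. 202.]
 [287. 223.]]
196 7 [525. 540.] [-75. -71. -66.]
204 4 [516. 524.] [-77. -76. -75.]
260 58 [478. 585.] [-154. -143.    8.]
268 103 [475. 584.] [-156. -144.    6.]
276 123 [477. 584.] [-155. -137.    6.]
284 158 [477. 584.] [-160.  -95.    5.]
292 94 [475. 583.] [-162. -150.   -3.]
```

View pics/chk2.png

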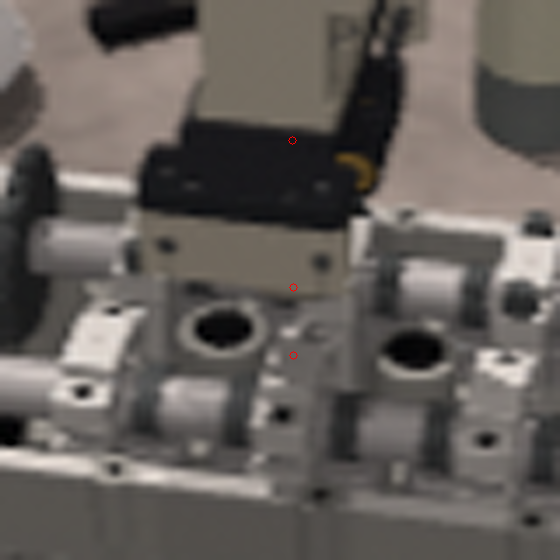

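The projected tips (293,287) sit just under the gripper and straight above cap2's crown (293,355), and the depth cloud agrees. I trim y by 3 mm and descend slowly.

Call:
apply_moves(targets=[{"gripper":0,"offset":[-0.01,-0.03,0.1],"rot":[0,0,0]},{"gripper":0,"offset":[-0.01,-0.03,0.2],"rot":[0,0,0]},{"gripper":0,"offset":[-0.01,-0.03,0.25],"rot":[0,0,0]},{"gripper":0,"offset":[-0.01,-0.03,0.27],"rot":[0,0,0]},{"gripper":0,"offset":[-0.01,-0.03,0.285],"rot":[0,0,0]},{"gripper":0,"offset":[-0.01,-0.03,0.3],"rot":[0,0,0]},{"gripper":0,"offset":[-0.01,-0.03,0.315],"rot":[0,0,0]},{"gripper":0,"offset":[-0.01,-0.03,0.33],"rot":[0,0,0]}])

```text
time_s: 3.82
ee_pos: [532.4, -66.4, 175.1]
ee_rot: [[-0.963, 0.27, 0.001], [0.27, 0.963, -0.0], [-0.001, 0.0, -1.0]]
contact_force: [-1.2, -0.1, 3.1]
finger_gap: 0.5
grasp_force: 1.9
```

Call:
apply_moves(targets=[{"gripper":0,"offset":[0,0,0.015],"rot":[0,0,0]},{"gripper":0,"offset":[0,0,0.03],"rot":[0,0,0]}])

```text
time_s: 4.08
ee_pos: [532.4, -66.3, 171.8]
ee_rot: [[-0.963, 0.27, 0.0], [0.27, 0.963, -0.0], [-0.0, 0.0, -1.0]]
contact_force: [-1.0, 0.6, 4.2]
finger_gap: 0.5
grasp_force: 1.9
```

Call:
apply_moves(targets=[{"gripper":0,"offset":[0,0,0.012],"rot":[0,0,0]}])

```text
time_s: 4.2
ee_pos: [532.5, -66.3, 171.2]
ee_rot: [[-0.963, 0.27, 0.001], [0.27, 0.963, -0.0], [-0.001, 0.0, -1.0]]
contact_force: [-4.9, 0.7, 14.8]
finger_gap: 0.0
grasp_force: 7.6
```

Call:
apply_moves(targets=[{"gripper":0,"offset":[0,0,0.006],"rot":[0,0,0]},{"gripper":0,"offset":[0,0,0.006],"rot":[0,0,0]}])

```text
time_s: 4.45
ee_pos: [532.5, -66.4, 171.2]
ee_rot: [[-0.963, 0.27, 0.001], [0.27, 0.963, -0.0], [-0.001, 0.0, -1.0]]
contact_force: [-3.5, -0.2, 13.9]
finger_gap: 0.4
grasp_force: 6.7
```

Cap2 is solid at TCP z 171.2 (tip 160.2). On to cap3.

Call:
apply_moves(targets=[{"gripper":0,"offset":[0,0,-0.05],"rot":[0,0,0]},{"gripper":0,"offset":[0,0,-0.25],"rot":[0,0,0]},{"gripper":0,"offset":[-0.2,0,-0.3],"rot":[0,0,0]},{"gripper":0,"offset":[-0.5,0.01,-0.3],"rot":[0,0,0]},{"gripper":0,"offset":[-0.78,0.01,-0.3],"rot":[0,0,0]},{"gripper":0,"offset":[-0.78,0.01,-0.25],"rot":[0,0,0]},{"gripper":0,"offset":[-0.78,0.01,-0.18],"rot":[0,0,0]},{"gripper":0,"offset":[-0.78,0.01,-0.12],"rot":[0,0,0]}])

```text
time_s: 5.45
ee_pos: [606.4, -86.1, 180.9]
ee_rot: [[-0.963, 0.269, -0.002], [0.269, 0.963, 0.0], [0.002, -0.0, -1.0]]
contact_force: [0.3, -0.7, -1.1]
finger_gap: 0.6
grasp_force: 0.0
```

Call:
apply_moves(targets=[{"gripper":0,"offset":[0,0,0.02],"rot":[0,0,0]},{"gripper":0,"offset":[0,0,0.035],"rot":[0,0,0]},{"gripper":0,"offset":[0,0,0.05],"rot":[0,0,0]},{"gripper":0,"offset":[0,0,0.065],"rot":[0,0,0]},{"gripper":0,"offset":[0,0,0.08],"rot":[0,0,0]}])

```text
time_s: 6.08
ee_pos: [607.6, -86.4, 174.3]
ee_rot: [[-0.963, 0.27, 0.0], [0.27, 0.963, 0.0], [-0.0, 0.0, -1.0]]
contact_force: [-2.2, 0.7, 3.8]
finger_gap: 0.5
grasp_force: 2.0
```

Call:
apply_moves(targets=[{"gripper":0,"offset":[0,0,0.014],"rot":[0,0,0]},{"gripper":0,"offset":[0,0,0.026],"rot":[0,0,0]}])

```text
time_s: 6.32
ee_pos: [607.6, -86.4, 171.3]
ee_rot: [[-0.963, 0.27, 0.0], [0.27, 0.963, 0.0], [-0.0, 0.0, -1.0]]
contact_force: [-2.5, 0.8, 9.3]
finger_gap: 0.4
grasp_force: 5.1
```

Call:
apply_moves(targets=[{"gripper":0,"offset":[0,0,0.012],"rot":[0,0,0]}])

```text
time_s: 6.45
ee_pos: [607.7, -86.4, 171.2]
ee_rot: [[-0.963, 0.27, 0.0], [0.27, 0.963, 0.0], [-0.0, 0.0, -1.0]]
contact_force: [-7.5, 0.6, 15.9]
finger_gap: 0.4
grasp_force: 8.1
```

Cap3 is home as well (solid at 171.2). Now cap1, +156 mm along tool x.

Call:
apply_moves(targets=[{"gripper":0,"offset":[0,0,-0.05],"rot":[0,0,0]},{"gripper":0,"offset":[0,0,-0.25],"rot":[0,0,0]},{"gripper":0,"offset":[0.2,0,-0.3],"rot":[0,0,0]},{"gripper":0,"offset":[0.5,0,-0.3],"rot":[0,0,0]},{"gripper":0,"offset":[0.78,0,-0.3],"rot":[0,0,0]}])

```text
time_s: 7.08
ee_pos: [531.7, -65.2, 199.7]
ee_rot: [[-0.963, 0.27, 0.0], [0.27, 0.963, -0.0], [-0.0, -0.0, -1.0]]
contact_force: [0.3, -0.1, -0.2]
finger_gap: -0.0
grasp_force: 0.0
```

Call:
apply_moves(targets=[{"gripper":0,"offset":[0.3,0,0],"rot":[0,0,0]},{"gripper":0,"offset":[0.6,0,0],"rot":[0,0,0]},{"gripper":0,"offset":[0.78,0,0],"rot":[0,0,0]},{"gripper":0,"offset":[0.78,0,0.05],"rot":[0,0,0]},{"gripper":0,"offset":[0.78,0,0.12],"rot":[0,0,0]},{"gripper":0,"offset":[0.78,0,0.17],"rot":[0,0,0]},{"gripper":0,"offset":[0.78,0,0.18],"rot":[0,0,0]}])

```text
time_s: 7.95
ee_pos: [457.4, -44.4, 181.3]
ee_rot: [[-0.963, 0.27, -0.001], [0.27, 0.963, 0.0], [0.001, -0.0, -1.0]]
contact_force: [-0.3, -0.2, 0.3]
finger_gap: 0.2
grasp_force: 0.0
```

Call:
apply_moves(targets=[{"gripper":0,"offset":[0,0,0.02],"rot":[0,0,0]},{"gripper":0,"offset":[0,0,0.035],"rot":[0,0,0]},{"gripper":0,"offset":[0,0,0.05],"rot":[0,0,0]},{"gripper":0,"offset":[0,0,0.065],"rot":[0,0,0]},{"gripper":0,"offset":[0,0,0.08],"rot":[0,0,0]}])

```text
time_s: 8.57
ee_pos: [457.5, -44.3, 174.3]
ee_rot: [[-0.963, 0.27, 0.0], [0.27, 0.963, -0.0], [-0.0, 0.0, -1.0]]
contact_force: [-0.8, -0.5, 4.6]
finger_gap: 0.6
grasp_force: 1.9
```

Call:
apply_moves(targets=[{"gripper":0,"offset":[0,0,0.014],"rot":[0,0,0]},{"gripper":0,"offset":[0,0,0.026],"rot":[0,0,0]}])

```text
time_s: 8.82
ee_pos: [457.5, -44.4, 171.5]
ee_rot: [[-0.963, 0.27, 0.0], [0.27, 0.963, 0.0], [-0.0, 0.0, -1.0]]
contact_force: [-0.4, 0.1, 3.9]
finger_gap: 0.5
grasp_force: 1.9
```

Call:
apply_moves(targets=[{"gripper":0,"offset":[0,0,0.012],"rot":[0,0,0]}])

```text
time_s: 8.95
ee_pos: [457.6, -44.4, 171.1]
ee_rot: [[-0.963, 0.27, 0.0], [0.27, 0.963, -0.0], [-0.0, 0.0, -1.0]]
contact_force: [-5.8, -0.8, 20.0]
finger_gap: 0.5
grasp_force: 9.8
```

Cap1 is home. Now cap4, -234 mm along tool x, staying 30 mm up.

Call:
apply_moves(targets=[{"gripper":0,"offset":[0,0,-0.05],"rot":[0,0,0]},{"gripper":0,"offset":[0,0,-0.25],"rot":[0,0,0]},{"gripper":0,"offset":[-0.2,0,-0.3],"rot":[0,0,0]},{"gripper":0,"offset":[-0.5,0,-0.3],"rot":[0,0,0]},{"gripper":0,"offset":[-0.78,0,-0.3],"rot":[0,0,0]}])

```text
time_s: 9.57
ee_pos: [533.2, -65.6, 200.1]
ee_rot: [[-0.963, 0.27, 0.0], [0.27, 0.963, 0.0], [-0.0, 0.0, -1.0]]
contact_force: [0.2, -0.5, -0.1]
finger_gap: 0.8
grasp_force: 0.0
```

Call:
apply_moves(targets=[{"gripper":0,"offset":[-0.4,0,0],"rot":[0,0,0]},{"gripper":0,"offset":[-0.78,0,0],"rot":[0,0,0]}])

```text
time_s: 9.82
ee_pos: [608.6, -86.7, 199.7]
ee_rot: [[-0.963, 0.27, -0.001], [0.27, 0.963, 0.0], [0.001, 0.0, -1.0]]
contact_force: [-0.4, 0.9, 0.4]
finger_gap: 0.4
grasp_force: 0.0
```

Call:
apply_moves(targets=[{"gripper":0,"offset":[-0.3,0,0],"rot":[0,0,0]},{"gripper":0,"offset":[-0.6,0,0],"rot":[0,0,0]},{"gripper":0,"offset":[-0.78,0,0],"rot":[0,0,0]},{"gripper":0,"offset":[-0.78,0,0.05],"rot":[0,0,0]},{"gripper":0,"offset":[-0.78,0,0.12],"rot":[0,0,0]},{"gripper":0,"offset":[-0.78,0,0.17],"rot":[0,0,0]},{"gripper":0,"offset":[-0.78,0,0.18],"rot":[0,0,0]}])

```text
time_s: 10.7
ee_pos: [681.9, -107.2, 181.7]
ee_rot: [[-0.963, 0.27, -0.001], [0.27, 0.963, 0.0], [0.001, -0.0, -1.0]]
contact_force: [-0.2, 0.3, 0.1]
finger_gap: 0.7
grasp_force: 0.0
```

Call:
apply_moves(targets=[{"gripper":0,"offset":[0,0,0.02],"rot":[0,0,0]},{"gripper":0,"offset":[0,0,0.035],"rot":[0,0,0]},{"gripper":0,"offset":[0,0,0.05],"rot":[0,0,0]},{"gripper":0,"offset":[0,0,0.065],"rot":[0,0,0]},{"gripper":0,"offset":[0,0,0.08],"rot":[0,0,0]}])

```text
time_s: 11.32
ee_pos: [682.8, -107.4, 174.6]
ee_rot: [[-0.963, 0.27, 0.0], [0.27, 0.963, 0.0], [-0.0, 0.0, -1.0]]
contact_force: [-0.3, 0.3, 3.5]
finger_gap: 0.7
grasp_force: 2.0
```

Call:
apply_moves(targets=[{"gripper":0,"offset":[0,0,0.014],"rot":[0,0,0]},{"gripper":0,"offset":[0,0,0.027],"rot":[0,0,0]}])

```text
time_s: 11.58
ee_pos: [682.8, -107.5, 171.6]
ee_rot: [[-0.963, 0.27, 0.0], [0.27, 0.963, -0.0], [-0.0, 0.0, -1.0]]
contact_force: [-1.3, -0.9, 4.0]
finger_gap: 0.5
grasp_force: 1.9
```

Call:
apply_moves(targets=[{"gripper":0,"offset":[0,0,0.012],"rot":[0,0,0]}])

```text
time_s: 11.7
ee_pos: [682.9, -107.5, 171.3]
ee_rot: [[-0.963, 0.27, 0.0], [0.27, 0.963, -0.0], [-0.0, 0.0, -1.0]]
contact_force: [-3.8, 0.6, 11.8]
finger_gap: 0.5
grasp_force: 6.3
```

Call:
apply_moves(targets=[{"gripper":0,"offset":[0,0,0.006],"rot":[0,0,0]},{"gripper":0,"offset":[0,0,0.006],"rot":[0,0,0]}])

```text
time_s: 11.95
ee_pos: [682.9, -107.5, 171.3]
ee_rot: [[-0.963, 0.27, 0.001], [0.27, 0.963, -0.0], [-0.001, 0.0, -1.0]]
contact_force: [-3.9, 0.0, 11.2]
finger_gap: 0.6
grasp_force: 5.5
```

Call:
apply_moves(targets=[{"gripper":0,"offset":[0,0,-0.05],"rot":[0,0,0]},{"gripper":0,"offset":[0,0,-0.3],"rot":[0,0,0]},{"gripper":0,"offset":[0,0,-0.7],"rot":[0,0,0]},{"gripper":0,"offset":[0,0,-1],"rot":[0,0,0]}])

```text
time_s: 12.45
ee_pos: [683.0, -107.5, 270.7]
ee_rot: [[-0.963, 0.27, 0.001], [0.27, 0.963, -0.0], [-0.001, 0.0, -1.0]]
contact_force: [0.7, -0.2, -0.0]
finger_gap: 0.5
grasp_force: 0.0
```

Call:
apply_moves(targets=[{"gripper":0,"offset":[0.4,-0.4,-0.2],"rot":[0,0,0]},{"gripper":0,"offset":[0.8,-0.8,-0.3],"rot":[0,0,0]},{"gripper":0,"offset":[1,-1,-0.3],"rot":[0,0,0]}])

```text
time_s: 12.82
ee_pos: [557.3, -179.5, 300.6]
ee_rot: [[-0.962, 0.273, 0.001], [0.273, 0.962, -0.002], [-0.001, -0.001, -1.0]]
contact_force: [-1.0, -0.1, -0.2]
finger_gap: 0.2
grasp_force: 0.0
```

Call:
apply_moves(targets=[{"gripper":0,"offset":[0,-0.5,0],"rot":[0,0,0]},{"gripper":0,"offset":[0,-1,0],"rot":[0,0,0]}])

```text
time_s: 13.08
ee_pos: [532.0, -273.9, 299.7]
ee_rot: [[-0.963, 0.269, 0.0], [0.269, 0.963, -0.0], [-0.001, 0.0, -1.0]]
contact_force: [0.6, -0.4, 0.4]
finger_gap: 0.5
grasp_force: 0.0
```

Call:
apply_moves(targets=[{"gripper":0,"offset":[0,-0.5,0],"rot":[0,0,0]},{"gripper":0,"offset":[0,-1,0],"rot":[0,0,0]},{"gripper":0,"offset":[0,-1,0],"rot":[0,0,0]},{"gripper":0,"offset":[0,-1,0],"rot":[0,0,0]}])

```text
time_s: 13.58
ee_pos: [505.6, -368.9, 299.1]
ee_rot: [[-0.963, 0.27, -0.0], [0.27, 0.963, 0.001], [0.001, 0.001, -1.0]]
contact_force: [0.3, 0.4, -0.3]
finger_gap: 0.2
grasp_force: 0.0
```

Run:
```python
from h import *
a=grab('top'); s=get_state(); print(s['time_s'],s['ee_pos'],s['contact_force'],np.abs(s['joint_velocities']).max())
v,u=np.mgrid[125:270,240:350]; d=a['depth'][v,u].ravel(); P=world(a,np.c_[u.ravel(),v.ravel()],d)
y=np.array([-.963,.27]); 
for k,c in enumerate([(457.5,-44.4),(532.5,-65.5),(607.7,-86.4),(682.9,-107.5)]):
  for nm,off in(('loose',0),('bolted',94)):
    q=P[:,:2]-np.array(c)-off*np.array([.27,.963]); m=(abs(q@y)<8)&(abs(q@[.27,.963])<13)
    print(k+1,nm,m.sum(),np.median(P[m,2]).round(1))
cv2.imwrite('pics/end.png',a['image'])
```

```text
13.625 [ 506.14717375 -367.97037409  299.24681962] [ 0.50222176  0.36860432 -0.10005625] 0.015405923578543531
1 loose 38 159.4
1 bolted 38 159.4
2 loose 40 160.3
2 bolted 38 159.7
3 loose 39 159.3
3 bolted 39 159.8
4 loose 37 160.6
4 bolted 40 159.8
```

View pics/end.png

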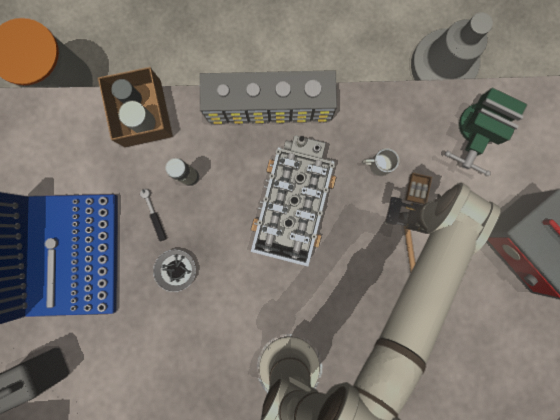

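The head at (293,205) is unchanged, and the loose things have not moved. All four loose crowns measure about 160 mm, level with the bolted ones, and the arm is clear.

```bash
python3 -c "
from bench import order; print(order.hand_in())"
```

```text
the job is handed in; nothing more can be done
None
```

All four caps are pressed home in the order 2, 3, 1, 4, each seating solidly at about 160 mm with 20 N or less at the readings, nothing else disturbed, and the job is handed in.

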